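# Empty the tumbling drum into its tray

## Task

The aluminium polishing drum on the green stand holds two wooden offcuts. Tip the drum over by its red crank handle so that both offcuts drop into the green tray below, without touching the offcuts themselves, then stand the drum fully upright again and let go.

Things in the scene. Friction and masses are not known exactly. Their poses are not given: they have to be found in the camera images.
- tumbler: Green stand fixed to the worktop: tray 180 x 144 mm on a 20 mm board, rim at z 52 (inside x -71 to 101, y -68 to 68 mm), and two cheeks 172 mm high at y +-64 that carry the drum. Origin: on the worktop below the drum's middle; x: the way the drum pours; y: along the hinge (at x 0, z 150 mm); z up. Red round crank handle on the -y side, parallel to y, 14 mm thick, 56 mm long, 65 mm from the hinge.
- drum (a joint): Angle q (rad) of the open-topped aluminium drum, 98 mm wide, 85 high. 0 upright (stop), 2.4 mouth down (stop); the offcuts slide out between 1.6 and 2.4. Stiff: stays where left, about 3 N at the handle turns it. Middle of the handle in the stand's frame, mm: x = 65 sin(q-1.2), y = -103, z = 150 + 65 cos(q-1.2). Pinched from above (closing along the stand's x), it turns between the fingers.
- big_offcut_mid (a point): Centre of the larger light wooden offcut, 30 x 34 x 22 mm, about 12 g, lying loose in the drum at the start.
- small_offcut_mid (a point): Centre of the smaller light wooden offcut, 26 x 30 x 18 mm, about 12 g, lying loose in the drum at the start.
Things that resemble listed ones, but are neither listed nor needed, are in the scene too. Leave any pink, turquoise or yellow look-alike of the part that bears small_offcut_mid alone.

How it is judged:
By the outcome, as a careful person would: the job done as asked, in the order asked, and still so for the second after the job is handed in, with the robot touching nothing.
It also fails if it takes over 40 s, if anything falls off the work surface, if the arm or the gripper's body presses on something with over 40 N, if the wrist force passes 120 N, or if a joint passes its speed limit or range.

## Robot

A 6-joint arm with a two-finger parallel gripper is mounted at the origin on the work surface; the furniture and walls round the work are solid. World frame = base frame: x ahead of the robot, y to its left, z up, the work surface at z = 0. Lengths are in m, angles in rad, forces in N, time in s.
With the tool pointing down it reaches from about 0.225 to 0.875 m from the base axis. Payload 3.4 kg.
Tool frame: the origin (TCP) lies between the finger pads; the fingertips stand 14 mm ahead of it and the grasp point (between the pads) lies 5 mm behind it; z points along the fingers, y is the direction in which the jaws open and shut (so a half turn about z gives the same grasp; the last joint's range is limited). The gripper opens to 85 mm and grips with 20 to 120 N. Pads are 22 mm wide; open, the fingers measure 114 mm over their backs; the gripper's body (76 mm by 85 mm) begins 54 mm behind the grasp point. The pads swing forward as they close: fully open they stand 13 mm farther back than shut.
Start: joints at [0.985, 0.276, 1.505, -0, 1.361, -0.121], TCP at [0.258, 0.514, 0.245] pointing down, gripper open.
Joint ranges: [-2.89, 2.89], [-0.75, 2.08], [0.22, 2.7], [-1.18, 4.32], [0.11, 2.71], [-2.7, 2.7]. Speed limits (rad/s): [2.57, 2.57, 3.14, 3.14, 3.14, 3.14].

## Interface

Orientations are given as a unit quaternion [w, x, y, z].
In Python, from rig import manip, get_image, job gives the robot as it stands. The module is installed in compiled form; this text tells all that it offers.
- The arm moves only by the tool step_arm, never from a script. Its argument "moves" is one flat list of numbers, 5 for each row, row after row: the shift along the tool's x, y, z as a fraction of full scale, then the turn about the tool's z as a fraction of full scale, then the gripper's target within -1 to 1 (shut at 1, half-way at 0, fully open at -1). In form: [dx, dy, dz, twist, hand, dx, dy, dz, twist, hand, ...]. A call has 1 to 5 rows; each row is the pose to reach, as a shift and turn from the pose commanded when the call began, along the tool's axes at that moment, turning the shorter way round; what a row does not reach only later rows make up. Full scale, the value 1, is 500 mm for a shift and pi rad for a turn. A row lasts 1/10 s, in which the tool goes at most 50 mm and 8.59 degrees, less where a joint would pass 70% of its speed; a pose out of reach is approached as far as the arm can. A call with a number of a shift or a turn outside -1 to 1 is refused whole. A call with a gripper value outside its range is refused whole. The fingers move at their own pace and stop on an object; "force" is the grip in N (left out, the last holds). Time passes only in rows, so rows that repeat a pose let the fingers close. It gives the time, the measured TCP pose, the force and the opening at its end, in the units of the state.
- manip.get_state(): the state, without advancing time (a new reading comes with each control period).
- get_image(name): name is "scene" or "top" or "wrist"; returns a dict with "frame" (384x512x3 uint8, blue, green, red), "fx", "fy", "cx", "cy" (pixels), "rvec" (rotation vector, rad) and "tvec" (3), from world to camera coordinates, as OpenCV has them; the wrist camera has in their place "T_tool_cam" (4x4, takes a point from camera to tool coordinates, whose origin is the TCP and whose axes are the flange's). Camera axes: x right, y down, z forward; pixel columns grow to the right and rows downward; lengths in m; the calibration is good to about 2 mm. A picture is of the moment at which its call begins: read the wrist's pose just before it. There is no depth.
- job.sign_off(): hands the job in, once; it reports no verdict.
The state is a dict: "clock": time; "qpos": joint angles; "qd": joint speeds; "effort": joint torques, N m; "position": TCP position; "ee_rot": TCP orientation; "contact_force": force on the tool from outside, world axes, zero at the start; "moment": the same for the moment, N m; "width": finger opening in m.
Only numpy, scipy, OpenCV 4.12 (cv2) and the standard library are available. Lean on these libraries where they do the work, as an engineer would, in place of code of your own. Each camera call takes 0.05 s, during which the arm holds its last target. There are 200 camera calls.

## Working session

There is one attempt and no reset: what is moved stays moved. The work goes in short steps, Python scripts to look and compute and a tool call to move; the robot and the scene stay as the last step left them, time stands still between calls to the robot, and variables do not carry over. Pictures are saved under pics/ and viewed, about 8 in all and at most 12, crops included, and the job is handed in when it is done.

Besides the shell and the picture viewer there is one more tool, called after "Emit:" as name(argument=value, ...) on one line, values as JSON. step_arm: Moves the arm, as the interface text tells. Its arguments: {"type":"object","properties":{"moves":{"type":"array","items":{"type":"number","minimum":-1,"maximum":1}},"force":{"type":"number"}},"required":["moves"]}

```bash
mkdir -p pics
cat > h.py <<'E'
import numpy as np, cv2
from rig import manip, get_image, job
from scipy.spatial.transform import Rotation as R
def snap(n,f):
    s=manip.get_state(); d=get_image(n); cv2.imwrite('pics/'+f,d['frame'])
    np.save('pics/'+f[:-4]+'.npy',dict(d=d,s=s),allow_pickle=True); return d,s
def proj(d,P): return cv2.projectPoints(np.float64(P).reshape(-1,1,3),np.float64(d['rvec']),np.float64(d['tvec']),np.array([[d['fx'],0,d['cx']],[0,d['fy'],d['cy']],[0,0,1.]]),None)[0].reshape(-1,2)
def ray(d,u,v,z):
    Rm=cv2.Rodrigues(np.float64(d['rvec']))[0]; t=np.float64(d['tvec']).ravel()
    c=-Rm.T@t; r=Rm.T@np.array([(u-d['cx'])/d['fx'],(v-d['cy'])/d['fy'],1]); return c+r*(z-c[2])/r[2]
def load(f): return np.load('pics/'+f,allow_pickle=True).item()
E
python3 - <<'E'
from h import *
a,s=snap('scene','s0.png'); b,_=snap('top','t0.png'); print(s['position'],s['ee_rot'],s['clock'],s['width'])
E
```

```text
[0.25746685 0.51358296 0.2444573 ] [-3.15271920e-04  2.30328533e-01  9.73112518e-01 -8.33190436e-04] 0.0 0.08518766868735583
```

View pics/s0.png

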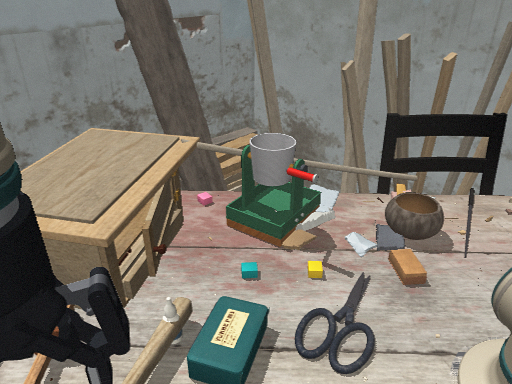

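View pics/t0.png

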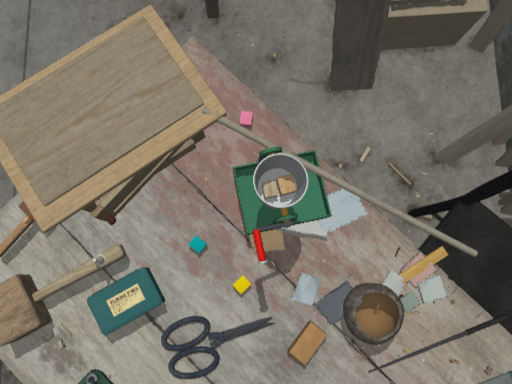

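The scene view shows the stand around (275,190), with the red handle at (301,174). In the top view the drum is at (280,180) with two offcuts inside, and the handle runs from (257,232) to (262,260). A pole runs behind it. I'll enlarge both to fit the stand pose.

Run:
```python
import cv2
a=cv2.imread('pics/t0.png')[130:280,210:350]; b=cv2.imread('pics/s0.png')[120:255,210:350]
f=lambda x:cv2.resize(x,None,fx=4,fy=4,interpolation=cv2.INTER_CUBIC)
cv2.imwrite('pics/t0c.png',f(a));cv2.imwrite('pics/s0c.png',f(b))
```

```text
(no output)
```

View pics/t0c.png

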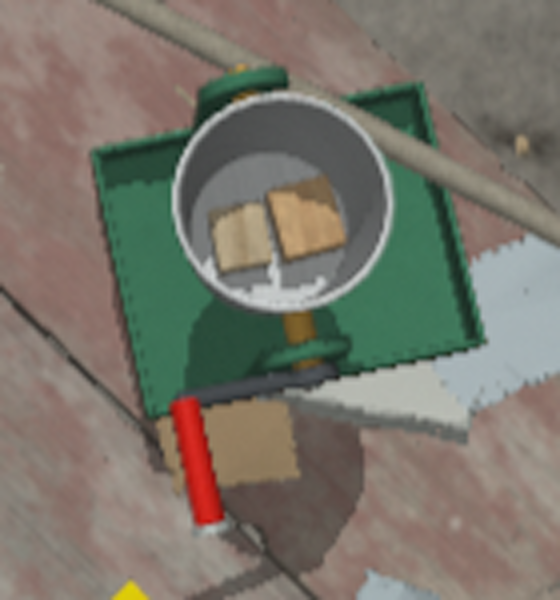

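View pics/s0c.png

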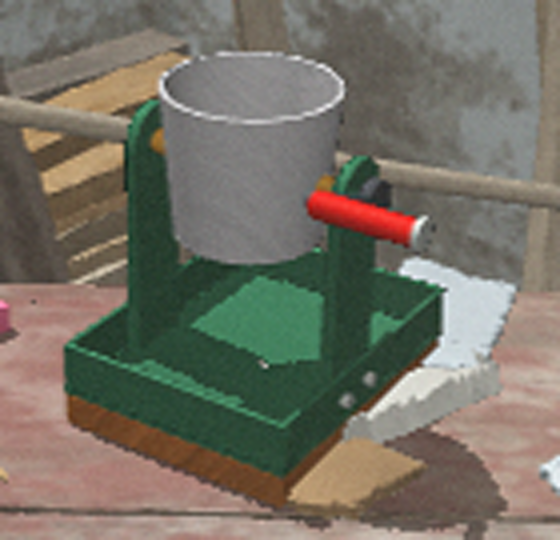

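```bash
cat >> h.py <<'E'
def W(p,P): # stand(mm)->world
    c,s=np.cos(p[2]),np.sin(p[2]); P=np.atleast_2d(P)/1000.
    return np.c_[p[0]+c*P[:,0]-s*P[:,1],p[1]+s*P[:,0]+c*P[:,1],P[:,2]]
def hand(q): return [65*np.sin(q-1.2),-103,150+65*np.cos(q-1.2)]
E
python3 - <<'E'
from h import *
from scipy.optimize import least_squares
t=load('t0.npy')['d'];s=load('s0.npy')['d']
hx,hz=-60.6,173.6
T=[((-75,72,52),(95,152)),((105,72,52),(418,85)),((105,-72,52),(484,342)),((-75,-72,52),(150,418)),((hx,-75,hz),(185,402)),((hx,-131,hz),(210,526))]
S=[((-75,-72,52),(292,425)),((-75,72,52),(66,347)),((105,-72,52),(442,290)),((hx,-75,hz),(316,205)),((hx,-131,hz),(418,232))]
def res(p,sep=0):
    a=proj(t,W(p,[x[0] for x in T]))-(np.array([x[1] for x in T])/4+[210,130])
    b=proj(s,W(p,[x[0] for x in S]))-(np.array([x[1] for x in S])/4+[210,120])
    return np.r_[a.ravel(),b.ravel()]
c=ray(t,280,190,.05)
best=min((least_squares(res,[c[0],c[1],y]) for y in np.arange(-3,3,.7)),key=lambda r:r.cost)
print(best.x,np.degrees(best.x[2]),best.cost); print(res(best.x).reshape(-1,2).round(1).tolist())
p=best.x; np.save('p.npy',p)
for q in (0,1.2,2.4): print(q,W(p,hand(q)).round(4))
# pole points in top at heights
st=manip.get_state(); print(R.from_quat(st['ee_rot'],scalar_first=True).as_matrix().round(3))
for z in (0,.1,.2): print(z,ray(t,240,125,z).round(3),ray(t,330,172,z).round(3),proj(s,[ray(t,240,125,z),ray(t,330,172,z),ray(t,400,213,z)]).round(0).tolist())
E
```

```text
[ 0.57350198 -0.05786002 -1.36504334] -78.21122204971292 11.475180419264948
[[-2.0, -0.7], [0.4, -1.6], [0.6, 0.5], [-1.1, 0.2], [-0.9, 0.2], [-0.2, 0.4], [-0.8, -0.1], [-0.1, -1.5], [2.0, -1.5], [0.7, -1.2], [1.4, -0.2]]
0 [[ 0.4603 -0.0196  0.1736]]
1.2 [[ 0.4727 -0.0789  0.215 ]]
2.4 [[ 0.4851 -0.1382  0.1736]]
[[-0.894  0.448 -0.001]
 [ 0.448  0.894 -0.001]
 [ 0.    -0.002 -1.   ]]
0 [0.737 0.012 0.   ] [ 0.627 -0.187  0.   ] [[204.0, 204.0], [292.0, 193.0], [356.0, 187.0]]
0.1 [0.706 0.012 0.1  ] [ 0.607 -0.166  0.1  ] [[210.0, 172.0], [294.0, 163.0], [356.0, 157.0]]
0.2 [0.675 0.012 0.2  ] [ 0.588 -0.146  0.2  ] [[217.0, 134.0], [297.0, 127.0], [356.0, 123.0]]
```

Run:
```python
from h import *
t=load('t0.npy')['d'];s=load('s0.npy')['d'];p=np.load('p.npy')
for uv in ((222,108),(52,222),(0,140)):
  for z in (.1,.2,.3):
    w=ray(t,*uv,z); print(uv,z,w.round(3),proj(s,w).round(0))
st=manip.get_state();M=R.from_quat(st['ee_rot'],scalar_first=True).as_matrix()
def rel(P): return (M.T@(P-st['position'])/.5).round(4)
for P in ([.36,.25,.3],[.455,-.02,.30],): print(P,rel(np.array(P)))
y=R.from_matrix(M)
H=W(p,[-60.6,-108,173.6])[0];print(H)
xs=np.array([np.cos(p[2]),np.sin(p[2])]);d=-xs;a=np.degrees(np.arctan2(d[1],d[0])-np.arctan2(M[1,1],M[0,1]));print(a)
```

```text
(222, 108) 0.1 [0.742 0.049 0.1  ] [[188. 172.]]
(222, 108) 0.2 [0.707 0.044 0.2  ] [[196. 134.]]
(222, 108) 0.3 [0.671 0.04  0.3  ] [[205.  90.]]
(52, 222) 0.1 [0.513 0.378 0.1  ] [[ 95. 290.]]
(52, 222) 0.2 [0.504 0.335 0.2  ] [[113. 224.]]
(52, 222) 0.3 [0.495 0.293 0.3  ] [[133. 152.]]
(0, 140) 0.1 [0.678 0.491 0.1  ] [[-22. 271.]]
(0, 140) 0.2 [0.65  0.436 0.2  ] [[  3. 210.]]
(0, 140) 0.3 [0.622 0.381 0.3  ] [[ 31. 143.]]
[0.36, 0.25, 0.3] [-0.4196 -0.3796 -0.1104]
[0.455, -0.02, 0.3] [-0.8315 -0.7771 -0.1098]
[ 0.45539913 -0.0206031   0.1736    ]
38.424017406641084
```

Emit:
step_arm(moves=[-0.357, -0.479, -0.11, -0.2133, 0, -0.357, -0.479, -0.11, -0.2133, 0, -0.357, -0.479, -0.11, -0.2133, 0, -0.357, -0.479, -0.11, -0.2133, 0, -0.357, -0.479, -0.11, -0.2133, 0], force=25)

```text
clock: 0.6
position: [0.2993, 0.2783, 0.2891]
ee_rot: [-0.0, -0.105, 0.994, -0.0]
contact_force: [1.8, -0.1, -0.3]
width: 0.0424
```

```bash
cat >> h.py <<'E'
def rel(*Ps):
    st=manip.get_state();M=R.from_quat(st['ee_rot'],scalar_first=True).as_matrix();p=np.load('p.npy')
    print('t',st['clock'],st['position'].round(4),'w',round(st['width'],4),'F',np.round(st['contact_force'],1))
    d=[-np.cos(p[2]),-np.sin(p[2])]; a=np.arctan2(d[1],d[0])-np.arctan2(M[1,1],M[0,1]); print('twist',round(-a/np.pi,4))
    for P in Ps: print(np.round(P,4),(M.T@(np.array(P)-st['position'])/.5).round(4))
E
python3 -c "
from h import *
rel([.455,-.02,.29])"
```

```text
t 0.6 [0.2993 0.2783 0.2891] w 0.0424 F [ 1.8 -0.1 -0.3]
twist 0.0017
[ 0.455 -0.02   0.29 ] [-0.1795 -0.6486 -0.0017]
```

Emit:
step_arm(moves=[-0.1795, -0.6486, 0, 0, 0, -0.1795, -0.6486, 0, 0, 0, -0.1795, -0.6486, 0, 0, 0, -0.1795, -0.6486, 0, 0, 0, -0.1795, -0.6486, 0, 0, 0])

```text
clock: 1.1
position: [0.4142, 0.0557, 0.2891]
ee_rot: [0.0, -0.102, 0.995, 0.0]
contact_force: [1.0, -0.1, -0.2]
width: 0.0427
```

Emit:
step_arm(moves=[0, 0, 0, 0, 0, 0, 0, 0, 0, 0])

```text
clock: 1.3
position: [0.414, 0.0566, 0.2886]
ee_rot: [-0.001, -0.101, 0.995, 0.0]
contact_force: [-0.4, -0.4, -0.3]
width: 0.0427
```

```bash
python3 -c "
from h import *
rel([.455,-.02,.29])"
```

```text
t 1.3 [0.414  0.0566 0.2886] w 0.0427 F [-0.4 -0.4 -0.3]
twist -0.0013
[ 0.455 -0.02   0.29 ] [-0.0497 -0.1665 -0.003 ]
```

Emit:
step_arm(moves=[-0.05, -0.166, -0.003, -0.0013, 0, -0.05, -0.166, -0.003, -0.0013, 0, -0.05, -0.166, -0.003, -0.0013, 0, -0.05, -0.166, -0.003, -0.0013, 0])

```text
clock: 1.7
position: [0.4547, -0.0172, 0.2902]
ee_rot: [-0.001, -0.105, 0.994, 0.001]
contact_force: [-0.3, -0.2, -0.6]
width: 0.0429
```

Run:
```python
from h import *
d,s=snap('wrist','w1.png'); p=np.load('p.npy'); rel()
M=np.eye(4);M[:3,:3]=R.from_quat(s['ee_rot'],scalar_first=True).as_matrix();M[:3,3]=s['position']
C=np.linalg.inv(M@d['T_tool_cam']); d['rvec']=cv2.Rodrigues(C[:3,:3])[0];d['tvec']=C[:3,3]
f=d['frame'].copy()
for P in [(-60.6,-75,173.6),(-60.6,-131,173.6),(-75,-72,52),(-75,72,52),(105,-72,52)]:
    u=proj(d,W(p,P))[0]; print(P,u.round(0)); cv2.drawMarker(f,tuple(int(x) for x in u),(255,0,255),0,12,1)
cv2.imwrite('pics/w1m.png',f); np.save('pics/w1.npy',dict(d=d,s=s))
```

```text
t 1.75 [ 0.4544 -0.0168  0.2903] w 0.0426 F [ 0.7 -0.4 -0.7]
twist 0.0017
(-60.6, -75, 173.6) [254. 232.]
(-60.6, -131, 173.6) [254. 162.]
(-75, -72, 52) [267. 192.]
(-75, 72, 52) [266. 301.]
(105, -72, 52) [110. 192.]
```

View pics/w1m.png

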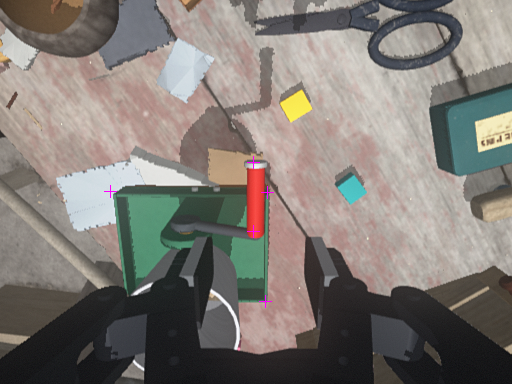

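The wrist view shows the handle from (257,162) to (256,236), about 2 px from the prediction. I'll refit with these points.

Run:
```python
from h import *
from scipy.optimize import least_squares
t=load('t0.npy')['d'];s=load('s0.npy')['d'];w=load('w1.npy')['d']
f=w['frame'].astype(int); m=((f[...,2]>120)&(f[...,1]<50)&(f[...,0]<60)); m[:140]=0;m[250:]=0;m[:,:230]=0;m[:,280:]=0
for v in range(160,242,8):
    x=np.where(m[v])[0]; print(v,x.min() if len(x) else 0,x.max() if len(x) else 0)
vs=np.where(m.any(1))[0];print(vs.min(),vs.max())
x1=np.where(m[172])[0].mean();x2=np.where(m[226])[0].mean()
hx,hz=-60.6,173.6
T=[((-75,72,52),(95,152)),((105,72,52),(418,85)),((105,-72,52),(484,342)),((-75,-72,52),(150,418)),((hx,-75,hz),(185,402)),((hx,-131,hz),(210,526))]
S=[((-75,-72,52),(292,425)),((-75,72,52),(66,347)),((105,-72,52),(442,290)),((hx,-75,hz),(316,205)),((hx,-131,hz),(418,232))]
xm=lambda v:x1+(x2-x1)*(v-172)/54
Wp=[((-75,72,52),(266,300)),((105,-72,52),(115,188)),((-75,-72,52),(268,187)),((hx,-75,hz),(xm(234),234)),((hx,-131,hz),(xm(162),162))]
def res(p):
    o=[]
    for d,L,g in ((t,T,lambda u:u/4+[210,130]),(s,S,lambda u:u/4+[210,120]),(w,Wp,lambda u:u)):
        o.append((proj(d,W(p,[x[0] for x in L]))-g(np.array([x[1] for x in L]))).ravel())
    return np.concatenate(o)
r=least_squares(res,np.load('p.npy'),loss='soft_l1'); print(r.x,res(r.x).reshape(-1,2)[-5:].round(1).tolist())
np.save('p.npy',r.x); print(W(r.x,hand(0)))
H=W(r.x,[-60.6,-106,0])[0]
rel([H[0],H[1],.23],[H[0],H[1],.1686])
```

```text
160 0 0
168 0 0
176 248 248
184 0 0
192 0 0
200 0 0
208 248 248
216 248 248
224 248 248
232 262 263
240 0 0
169 233
[ 0.57295996 -0.05744122 -1.36635057] [[0.3, 1.2], [-4.4, 3.3], [-0.1, 5.2], [-2.3, -2.7], [7.9, -0.3]]
[[ 0.45980534 -0.01903192  0.17355325]]
t 1.75 [ 0.4544 -0.0168  0.2903] w 0.0426 F [ 0.7 -0.4 -0.7]
twist 0.0021
[ 0.4569 -0.0196  0.23  ] [-0.0037 -0.0068  0.1206]
[ 0.4569 -0.0196  0.1686] [-0.0039 -0.007   0.2434]
```

Emit:
step_arm(moves=[-0.004, -0.004, 0.12, 0.002, 0, -0.004, -0.004, 0.12, 0.002, 0, -0.004, -0.004, 0.22, 0.002, 0, -0.004, -0.004, 0.243, 0.002, 0, -0.004, -0.004, 0.243, 0.002, 0])

```text
clock: 2.25
position: [0.4562, -0.0189, 0.1683]
ee_rot: [-0.002, -0.102, 0.995, 0.001]
contact_force: [1.1, 0.2, 0.2]
width: 0.0425
```

Run:
```python
from h import *
rel(); snap('scene','s1.png'); d,s=snap('wrist','w2.png')
a=cv2.resize(cv2.imread('pics/s1.png')[100:260,200:390],None,fx=3,fy=3,interpolation=cv2.INTER_CUBIC)[:480,:440]
b=cv2.resize(d['frame'][180:384,170:340],None,fx=2,fy=2,interpolation=cv2.INTER_CUBIC)
c=np.zeros((480,440+b.shape[1],3),np.uint8); c[:a.shape[0],:a.shape[1]]=a;c[:b.shape[0],440:]=b
cv2.imwrite('pics/c1.png',c)
```

```text
t 2.25 [ 0.4562 -0.0189  0.1683] w 0.0425 F [1.1 0.2 0.2]
twist 0.0
```

View pics/c1.png

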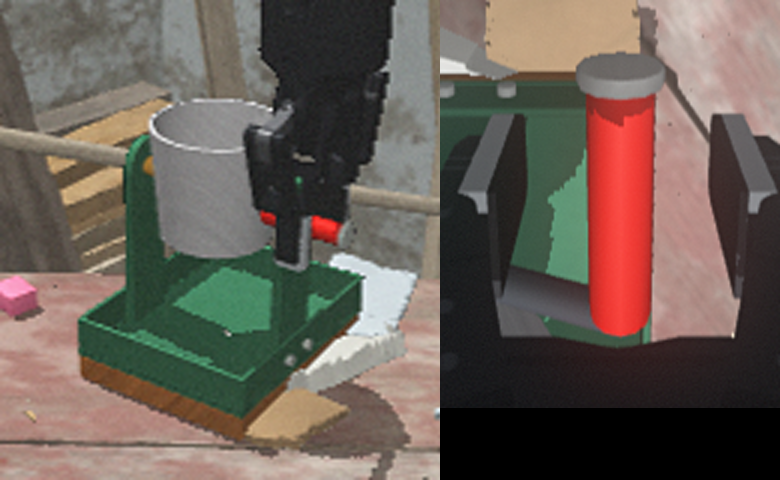

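The fingers straddle the handle: it sits at 622 in the crop and the pads are at 487 and 743, so it is nearly centred. Closing now.

Emit:
step_arm(moves=[0, 0, 0, 0, 1, 0, 0, 0, 0, 1, 0, 0, 0, 0, 1, 0, 0, 0, 0, 1, 0, 0, 0, 0, 1], force=25)

```text
clock: 2.85
position: [0.4586, -0.0188, 0.1709]
ee_rot: [0.002, -0.101, 0.995, 0.001]
contact_force: [-0.0, 5.1, 4.7]
width: 0.013
```

Run:
```python
from h import *
rel()
x0=65*np.sin(-1.2);z0=65*np.cos(-1.2)
for q in np.arange(0,2.45,.1):
    print(round(q,1),'dy %.4f dz %.4f'%(-(65*np.sin(q-1.2)-x0)/500, -(65*np.cos(q-1.2)-z0)/500))
```

```text
t 2.85 [ 0.4586 -0.0188  0.1709] w 0.013 F [-0.   5.1  4.7]
twist -0.0007
0.0 dy -0.0000 dz -0.0000
0.1 dy -0.0053 dz -0.0119
0.2 dy -0.0118 dz -0.0231
0.3 dy -0.0193 dz -0.0337
0.4 dy -0.0279 dz -0.0435
0.5 dy -0.0374 dz -0.0523
0.6 dy -0.0478 dz -0.0602
0.7 dy -0.0588 dz -0.0670
0.8 dy -0.0705 dz -0.0726
0.9 dy -0.0827 dz -0.0771
1.0 dy -0.0953 dz -0.0803
1.1 dy -0.1082 dz -0.0822
1.2 dy -0.1212 dz -0.0829
1.3 dy -0.1341 dz -0.0822
1.4 dy -0.1470 dz -0.0803
1.5 dy -0.1596 dz -0.0771
1.6 dy -0.1718 dz -0.0726
1.7 dy -0.1835 dz -0.0670
1.8 dy -0.1946 dz -0.0602
1.9 dy -0.2049 dz -0.0523
2.0 dy -0.2144 dz -0.0435
2.1 dy -0.2230 dz -0.0337
2.2 dy -0.2306 dz -0.0231
2.3 dy -0.2370 dz -0.0119
2.4 dy -0.2423 dz 0.0000
```

Emit:
step_arm(moves=[0, -0.0053, -0.0119, 0, 1, 0, -0.0118, -0.0231, 0, 1, 0, -0.0193, -0.0337, 0, 1, 0, -0.0279, -0.0435, 0, 1, 0, -0.0374, -0.0523, 0, 1])

```text
clock: 3.35
position: [0.4616, -0.0338, 0.1965]
ee_rot: [0.001, -0.1, 0.995, 0.005]
contact_force: [0.1, 14.0, 4.4]
width: 0.0131
```

Emit:
step_arm(moves=[0, -0.0104, -0.0079, 0, 1, 0, -0.0214, -0.0147, 0, 1, 0, -0.0331, -0.0203, 0, 1, 0, -0.0453, -0.0248, 0, 1, 0, -0.0579, -0.028, 0, 1])

```text
clock: 3.85
position: [0.4677, -0.063, 0.2123]
ee_rot: [0.002, -0.101, 0.995, 0.004]
contact_force: [-2.7, 8.5, 10.1]
width: 0.013
```

Run:
```python
from h import *
p=np.load('p.npy');rel(W(p,hand(1.0))[0]); snap('scene','s2.png')
a=cv2.resize(cv2.imread('pics/s2.png')[80:270,200:390],None,fx=3,fy=3,interpolation=cv2.INTER_CUBIC)
cv2.imwrite('pics/c2.png',a)
```

```text
t 3.85 [ 0.4677 -0.063   0.2123] w 0.013 F [-2.7  8.5 10.1]
twist -0.0007
[ 0.4695 -0.0657  0.2137] [-0.0024 -0.0061 -0.0028]
```

View pics/c2.png

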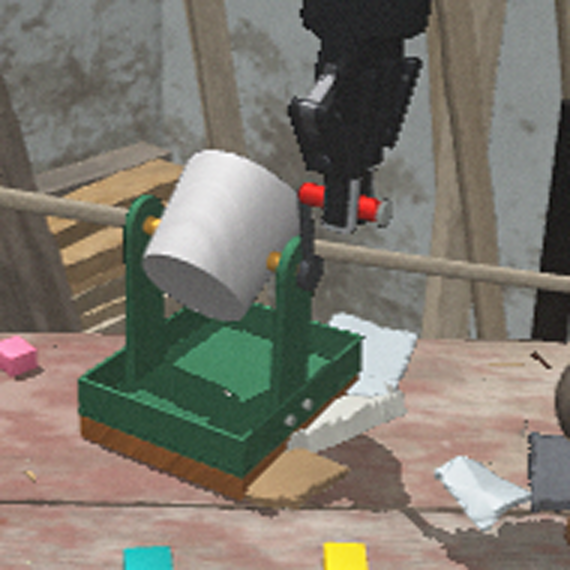

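The drum is tipping with the handle held at (340,200) in the crop. I'll continue the arc.

Emit:
step_arm(moves=[0, -0.0129, -0.0019, 0, 1, 0, -0.0259, -0.0026, 0, 1, 0, -0.0388, -0.0019, 0, 1, 0, -0.0517, 0, 0, 1, 0, -0.0643, 0.0032, 0, 1])

```text
clock: 4.4
position: [0.4745, -0.0962, 0.2094]
ee_rot: [0.002, -0.101, 0.995, 0.002]
contact_force: [0.4, 6.8, 2.5]
width: 0.0128
```

Emit:
step_arm(moves=[0, -0.0061, 0.0022, 0, 1, 0, -0.0122, 0.0045, 0, 1, 0, -0.018, 0.0073, 0, 1, 0, -0.0239, 0.0101, 0, 1, 0, -0.0295, 0.0135, 0, 1])

```text
clock: 4.9
position: [0.4774, -0.1109, 0.2025]
ee_rot: [0.001, -0.101, 0.995, 0.002]
contact_force: [-0.5, 5.8, 3.1]
width: 0.0129
```

Emit:
step_arm(moves=[0, -0.0055, 0.0034, 0, 1, 0, -0.011, 0.0068, 0, 1, 0, -0.0158, 0.0107, 0, 1, 0, -0.0209, 0.0147, 0, 1, 0, -0.0253, 0.019, 0, 1])

```text
clock: 5.4
position: [0.4799, -0.1233, 0.1929]
ee_rot: [0.001, -0.101, 0.995, 0.002]
contact_force: [0.4, 5.6, 2.4]
width: 0.0129
```

Emit:
step_arm(moves=[0, -0.0048, 0.0045, 0, 1, 0, -0.0092, 0.0096, 0, 1, 0, -0.0131, 0.0147, 0, 1, 0, -0.0168, 0.0202, 0, 1, 0, -0.0199, 0.0258, 0, 1])

```text
clock: 5.9
position: [0.4819, -0.1329, 0.1799]
ee_rot: [0.001, -0.101, 0.995, 0.002]
contact_force: [-0.2, 6.4, 2.4]
width: 0.013
```

Emit:
step_arm(moves=[0, -0.003, 0.006, 0, 1, 0, -0.0055, 0.0115, 0, 1, 0, -0.008, 0.0177, 0, 1, 0, -0.008, 0.0177, 0, 1, 0, -0.008, 0.0177, 0, 1])

```text
clock: 6.4
position: [0.4827, -0.1369, 0.1707]
ee_rot: [0.001, -0.101, 0.995, 0.002]
contact_force: [0.2, 5.0, 1.2]
width: 0.0126
```

Run:
```python
from h import *
p=np.load('p.npy');rel(W(p,hand(2.4))[0]+[0,0,-.002]); a,_=snap('scene','s3.png');b,_=snap('top','t3.png')
f=lambda x:cv2.resize(x,None,fx=2.5,fy=2.5,interpolation=cv2.INTER_CUBIC)
cv2.imwrite('pics/c3.png',np.hstack([f(a['frame'][100:270,200:355]),f(b['frame'][120:290,200:355])]))
```

```text
t 6.4 [ 0.4827 -0.1369  0.1707] w 0.0126 F [0.2 5.  1.2]
twist -0.0008
[ 0.4844 -0.1377  0.1716] [-0.003  -0.0022 -0.0018]
```

View pics/c3.png

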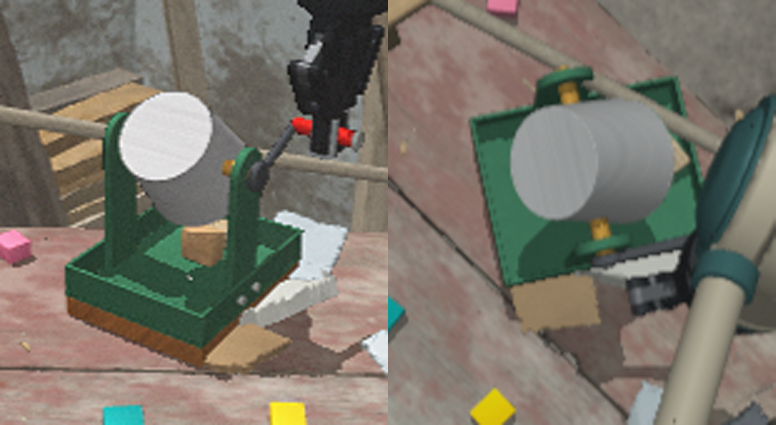

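The drum is mouth-down with the handle held. At least one offcut is in the tray, at (205,243) in the crop, and another edge shows at (680,157). I'll press to the stop, pause, then reverse the arc.

Emit:
step_arm(moves=[0, -0.001, 0.003, 0, 1, 0, -0.002, 0.006, 0, 1, 0, -0.002, 0.006, 0, 1, 0, -0.002, 0.006, 0, 1, 0, -0.002, 0.006, 0, 1])

```text
clock: 7.0
position: [0.4828, -0.1375, 0.1689]
ee_rot: [0.001, -0.101, 0.995, 0.002]
contact_force: [-1.3, 6.5, 9.4]
width: 0.013
```

Run:
```python
from h import *
rel()
a,_=snap('scene','s4.png'); cv2.imwrite('pics/c4.png',cv2.resize(a['frame'][150:250,220:340],None,fx=5,fy=5,interpolation=cv2.INTER_CUBIC))
```

```text
t 7.0 [ 0.4828 -0.1375  0.1689] w 0.013 F [-1.3  6.5  9.4]
twist -0.0008
```

View pics/c4.png

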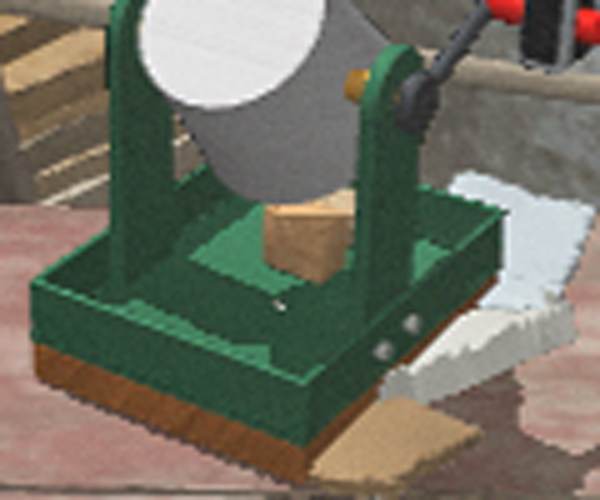

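Emit:
step_arm(moves=[0, 0.0073, -0.0168, 0, 1, 0, 0.0138, -0.028, 0, 1, 0, 0.0213, -0.0386, 0, 1, 0, 0.0299, -0.0484, 0, 1, 0, 0.0394, -0.0572, 0, 1])

```text
clock: 7.55
position: [0.4794, -0.1214, 0.196]
ee_rot: [0.001, -0.101, 0.995, -0.001]
contact_force: [5.1, -1.7, -6.5]
width: 0.0129
```

Emit:
step_arm(moves=[0, 0.0104, -0.0079, 0, 1, 0, 0.0214, -0.0147, 0, 1, 0, 0.0331, -0.0203, 0, 1, 0, 0.0453, -0.0248, 0, 1, 0, 0.0579, -0.028, 0, 1])

```text
clock: 8.05
position: [0.4745, -0.0971, 0.2129]
ee_rot: [0.002, -0.102, 0.995, -0.006]
contact_force: [-0.2, -10.9, 9.4]
width: 0.0132
```

Emit:
step_arm(moves=[0, 0.0129, -0.0019, 0, 1, 0, 0.0259, -0.0026, 0, 1, 0, 0.0388, -0.0019, 0, 1, 0, 0.0517, 0, 0, 1, 0, 0.0643, 0.0032, 0, 1])

```text
clock: 8.55
position: [0.4676, -0.0637, 0.2108]
ee_rot: [0.002, -0.102, 0.995, -0.004]
contact_force: [1.8, -5.6, 5.0]
width: 0.0129
```

Run:
```python
from h import *
p=np.load('p.npy');rel(W(p,hand(.9))[0]); b,_=snap('top','t5.png'); a,_=snap('scene','s5.png')
f=lambda x:cv2.resize(x,None,fx=3,fy=3,interpolation=cv2.INTER_CUBIC)
cv2.imwrite('pics/c5.png',np.hstack([f(b['frame'][130:260,215:345]),f(a['frame'][130:260,215:345])]))
```

```text
t 8.55 [ 0.4676 -0.0637  0.2108] w 0.0129 F [ 1.8 -5.6  5. ]
twist -0.0002
[ 0.4682 -0.0595  0.2121] [-0.003   0.0079 -0.0027]
```

View pics/c5.png

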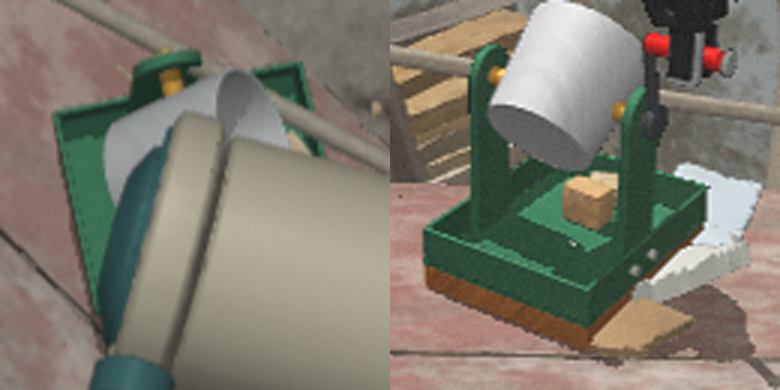

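Both offcuts now show in the tray, at (590,200) and (605,178) in the crop. I'll finish the return to the upright stop.

Emit:
step_arm(moves=[0, 0.0122, 0.0045, 0, 1, 0, 0.0239, 0.0101, 0, 1, 0, 0.035, 0.0169, 0, 1, 0, 0.0453, 0.0248, 0, 1, 0, 0.0548, 0.0336, 0, 1])

```text
clock: 9.15
position: [0.4618, -0.0361, 0.1929]
ee_rot: [0.002, -0.102, 0.995, -0.003]
contact_force: [1.3, -6.4, 4.2]
width: 0.0131
```

Emit:
step_arm(moves=[0, 0.0086, 0.0098, 0, 1, 0, 0.0162, 0.0204, 0, 1, 0, 0.0226, 0.0316, 0, 1, 0, 0.0279, 0.0435, 0, 1, 0, 0.03, 0.05, 0, 1])

```text
clock: 9.65
position: [0.4585, -0.0197, 0.1668]
ee_rot: [0.001, -0.102, 0.995, -0.001]
contact_force: [1.9, -1.9, 6.8]
width: 0.0128
```

Emit:
step_arm(moves=[0, 0.001, 0.003, 0, 1, 0, 0.001, 0.003, 0, 1, 0, 0.001, 0.003, 0, 1])

```text
clock: 9.95
position: [0.4583, -0.0191, 0.1651]
ee_rot: [0.001, -0.101, 0.995, -0.001]
contact_force: [2.3, -3.6, 3.9]
width: 0.0131
```

Run:
```python
from h import *
p=np.load('p.npy');rel(W(p,hand(0))[0])
```

```text
t 9.95 [ 0.4583 -0.0191  0.1651] w 0.0131 F [ 2.3 -3.6  3.9]
twist -0.0004
[ 0.4598 -0.019   0.1736] [-0.003  -0.0006 -0.0169]
```

Emit:
step_arm(moves=[0, 0.001, 0.005, 0, 1, 0, 0.002, 0.01, 0, 1, 0, 0.002, 0.01, 0, 1])

```text
clock: 10.25
position: [0.4584, -0.0187, 0.1634]
ee_rot: [0.002, -0.102, 0.995, -0.002]
contact_force: [-2.7, -4.5, 27.6]
width: 0.0129
```

Run:
```python
from h import *
rel()
a,_=snap('scene','s6.png'); o=load('s0.npy')['d']['frame']; f=lambda x:cv2.resize(x[125:245,220:340],None,fx=3.2,fy=3.2,interpolation=cv2.INTER_CUBIC)
cv2.imwrite('pics/c6.png',np.hstack([f(o),f(a['frame'])]))
```

```text
t 10.25 [ 0.4584 -0.0187  0.1634] w 0.0129 F [-2.7 -4.5 27.6]
twist -0.0002
```

View pics/c6.png

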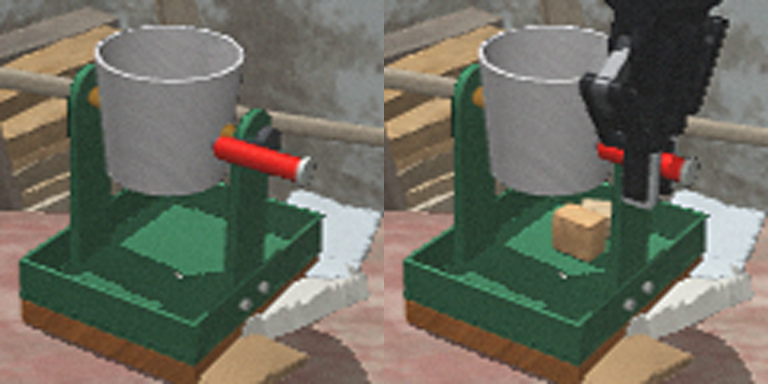

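The force reached 27.6 N against the stop and the drum matches the initial picture. I'll open the fingers and lift.

Emit:
step_arm(moves=[0, 0, 0, 0, 0, 0, 0, 0, 0, 0, 0, 0, 0, 0, 0, 0, 0, 0, 0, 0, 0, 0, 0, 0, 0])

```text
clock: 10.8
position: [0.4566, -0.0173, 0.1587]
ee_rot: [-0.001, -0.101, 0.995, 0.0]
contact_force: [0.8, -0.4, 0.0]
width: 0.0425
```

Emit:
step_arm(moves=[0, 0, -0.03, 0, 0, 0, 0, -0.08, 0, 0, 0, 0, -0.16, 0, 0, 0, 0, -0.24, 0, 0, 0, 0, -0.3, 0, 0])

```text
clock: 11.3
position: [0.4575, -0.0175, 0.3116]
ee_rot: [0.001, -0.101, 0.995, -0.0]
contact_force: [1.4, -0.6, 0.0]
width: 0.0426
```

Emit:
step_arm(moves=[0, 0.1, 0, 0, 0, 0, 0.2, 0, 0, 0, 0, 0.3, 0, 0, 0, 0, 0.4, 0, 0, 0, 0, 0.4, 0, 0, 0])

```text
clock: 11.8
position: [0.4146, 0.1838, 0.3091]
ee_rot: [-0.001, -0.106, 0.994, 0.002]
contact_force: [0.5, 0.1, 0.3]
width: 0.0426
```

Emit:
step_arm(moves=[0.05, 0.05, 0, 0, 0, 0.05, 0.05, 0, 0, 0, 0.05, 0.05, 0, 0, 0])

```text
clock: 12.1
position: [0.3871, 0.1975, 0.3093]
ee_rot: [0.0, -0.102, 0.995, -0.0]
contact_force: [1.0, -0.0, -0.1]
width: 0.0424
```

Run:
```python
from h import *
rel()
a,_=snap('scene','s7.png');b,_=snap('top','t7.png'); o=load('s0.npy')['d']['frame']
x=cv2.absdiff(o,a['frame']).max(2)
print('drum-region diff', [(r,int((x[r[0]:r[1],r[2]:r[3]]>25).sum())) for r in ((130,182,245,300),(165,182,286,320))])
f=lambda x:cv2.resize(x,None,fx=3,fy=3,interpolation=cv2.INTER_CUBIC)
cv2.imwrite('pics/c7.png',np.hstack([f(a['frame'][125:265,220:340]),f(b['frame'][130:270,220:340])]))
```

```text
t 12.1 [0.3871 0.1975 0.3093] w 0.0424 F [ 1.  -0.  -0.1]
twist -0.0001
drum-region diff [((130, 182, 245, 300), 360), ((165, 182, 286, 320), 2)]
```

View pics/c7.png

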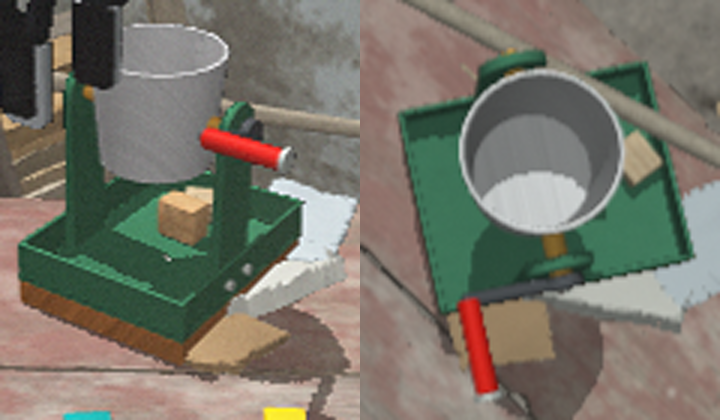

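The drum is empty and upright: the handle region differs from the start picture by only 2 px. Both offcuts are in the tray and the arm is clear.

```bash
python3 -c "
from rig import job
print(job.sign_off())"
```

```text
the job is handed in; nothing more can be done
None
```

The job is done and handed in at about 12 s of robot time. I pinched the red crank, turned the drum to its mouth-down stop so that both offcuts fell into the tray, then turned it back against the upright stop. After that I opened the gripper and moved the arm clear.

**Last checks:**
- **Drum:** the last top picture shows it empty, and the handle area differs from the starting picture by only 2 px.
- **Offcuts:** both are in the tray in the scene view. One of them is hidden beneath the drum in the top view.
- **Forces:** the highest wrist force I read was about 28 N, when pressing on the upright stop. The contact force on the tool was near zero after release.

No check failed. The only disagreement was in locating the stand: its fitted position was out by a few pixels in the wrist view. The handle points I used in the refit were partly unreliable, so I centred the grasp by eye and confirmed it in a close picture.

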